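# Pop the deep socket from the ejector rack and catch it

## Task

On the garage bench, pop the long (deep) socket out of the ejector rack: press the paddle behind it down with one finger and, with the other finger, stop the socket on its chute before it rolls off the front end. Finish like that, holding the paddle down and the socket trapped against the finger on the chute. Do not touch the socket while it is still in its nest, never pick it up, and leave the short socket in its nest and everything else where it is.

Things in the scene. Friction and masses are not known exactly. Their poses are not given: they have to be found in the camera images.
- rack: Fixed grey socket rack, 206 x 188 mm, 66 mm high. Origin on the bench under its middle; x points down the two chutes (from the paddles to the open front end), y to the left looking along x, z up. Two equal lanes at y +45 (left) and -45 mm (right), 80 mm wide between 8 mm cheeks. Along x in each lane: black push paddle, wall (x -37.5 to -31.5, top z 60), nest with a socket, sill, sloping chute.
- nests (a point): Rack x -15, y 0, z 60 mm: halfway between the two nests, at the height of the sockets' centres. A socket lies across its lane on an ejector plate. Pressing the paddle lifts that plate by as much as the paddle goes down; after about 3 to 8 mm the socket rolls forward over the sill. The cheeks reach z 66 here (x -35 to 2).
- sill (a point): Rack x -4, y 0, z 50 mm: the edge in front of the nests where the aluminium chutes begin. They fall straight at 8 degrees (14 mm in 100) to the open end. Cheeks stand about 13 mm above the chute floor.
- chute_mid (a point): Rack x 50, y 0, z 42 mm: level of the chute floor halfway down. A fingertip as high as the pressed paddle (z 51) is 5 to 13 mm above the floor for x 25 to 80 and so stops the 30 mm thick socket. A finger already standing over the chute, its near face at x 25 to 90, when the paddle is pressed catches the socket, which then leans on it with 0.2 to 0.4 N.
- rack_end (a point): Rack x 110, y 0, z 34 mm: the open front end of the chutes. Nothing stops a socket here: it rolls off onto the bench about a second after it has left the nest.
- paddle_left_top (a point): Centre of the top face of the left paddle (rack y = +45 mm), black ribbed plate 36 mm along the rack's x by 40 mm; x -62 and z 61 mm in the rack frame when up, z 51 when down. Centred 47 mm behind the socket in its nest.
- paddle_right_top (a point): The same for the right paddle (rack y = -45 mm).
- paddle_left (a joint): Travel of the left paddle in m: 0 up, 0.010 fully down. Springs back; takes about 2 N to start and 5 N to hold fully down, plus up to 2.5 N for the weight of the socket while it is being lifted.
- paddle_right (a joint): The same for the right paddle.
- deep_socket: The long steel socket: plain cylinder 30 mm in diameter, 70 mm long, about 0.2 kg, lying across one of the lanes (its y axis is the cylinder's axis). Origin at its centre. Which lane varies.
- short_socket: The short steel socket: 30 mm in diameter, 38 mm long, lying in the nest of the other lane. Origin at its centre. To be left alone.
- tape_measure: Bystander beside the rack: tape measure 66 x 36 x 62 mm high; origin under its centre.
- spare_socket: Bystander beside the rack: small socket 24 mm in diameter standing 32 mm high; origin under its centre.
- bolt_jar: Bystander beside the rack: glass jar 56 mm in diameter, 60 mm high; origin under its centre.
- screwdriver: Bystander behind the paddles: screwdriver 180 mm long lying on the bench along its x; origin under its middle.
- wrench: Bystander: wrench 200 mm long lying on the bench; origin under its middle.
- mug: Bystander: white mug 80 mm in diameter, 90 mm high; origin under its centre.
Things that resemble listed ones, but are neither listed nor needed, are in the scene too. Leave any red or yellow look-alike of the deep_socket alone.

How it is judged:
On the way, in this order (a step that is already met when the one before it is completed fails the run):
1. the paddle behind the deep socket is pressed (((y of deep_socket in the frame of rack above 0 m and value of joint paddle_left above 0.002 m) or (y of deep_socket in the frame of rack below 0 m and value of joint paddle_right above 0.002 m))).
2. the deep socket is trapped on its chute by a finger while the paddle is held down (x of deep_socket in the frame of rack between 0.003 and 0.108 m and z of deep_socket in the frame of rack between 0.04 and 0.075 m and contact force between the fingers and deep_socket above 0.05 N and ((y of deep_socket in the frame of rack above 0 m and value of joint paddle_left above 0.005 m) or (y of deep_socket in the frame of rack below 0 m and value of joint paddle_right above 0.005 m))), for 0.3 s.
At the end, for the whole second after the job is handed in: The deep socket lies still (under 20 mm/s) on its chute, past the sill (centre at rack x 3 to 108 mm, z 40 to 75 mm), touched by a finger with more than 0.05 N, while its paddle is held at least 5 mm down; the short socket is within 8 mm of its start (all of step 2 and linear speed of deep_socket below 0.02 m/s and distance of short_socket from where it was at the start of the episode below 0.008 m); the arm keeps its last pose, push and grip.
It fails at once if the deep socket rolls off the open end of the chute (x of deep_socket in the frame of rack above 0.116 m or z of deep_socket in the frame of rack below 0.036 m).
It fails at once if the deep socket is lifted (centre above 90 mm, where the ejector takes it to about 70 mm) (z of deep_socket in the frame of rack above 0.09 m).
It fails at once if a finger touches the deep socket in its nest (contact force between the fingers and deep_socket above 0.3 N and x of deep_socket in the frame of rack below -0.006 m).
It fails at once if the short socket is moved by more than 8 mm (distance of short_socket from where it was at the start of the episode above 0.008 m).
It fails at once if a bystander is moved by more than 20 mm (distance of any of tape_measure, spare_socket, bolt_jar, screwdriver, wrench, mug from where it was at the start of the episode above 0.02 m).
It also fails if it takes over 29 s, if anything falls off the work surface, if the arm or the gripper's body presses on something with over 40 N, if the wrist force passes 120 N, or if a joint passes its speed limit or range.

## Robot

A 6-joint arm with a two-finger parallel gripper is mounted at the origin on the work surface. World frame = base frame: x ahead of the robot, y to its left, z up, the work surface at z = 0. Lengths are in m, angles in rad, forces in N, time in s.
With the tool pointing down it reaches from about 0.375 to 0.9 m from the base axis. Payload 3.1 kg.
Tool frame: the origin (TCP) lies at the very end of the fingers, on their centre line; the grasp point (between the pads) lies 19 mm behind it (r.hold_point_z is the distance from the TCP to the grasp point, in m); z points along the fingers, y is the direction in which the jaws open and shut (so a half turn about z gives the same grasp; the last joint's range is limited). The gripper opens to 87 mm and grips with 3 to 60 N. Pads are 19 mm wide; open, the fingers measure 117 mm over their backs; the gripper's body (75 mm by 190 mm) begins 51 mm behind the grasp point.
Start: joints at [1.032, 0.527, 1.433, -0, 1.181, -0.178], TCP at [0.22, 0.585, 0.223] pointing down, gripper open.
Joint ranges: [-3.08, 3.08], [-0.75, 2.2], [0.22, 2.44], [-1.43, 4.57], [0, 2.65], [-2.85, 2.85]. Speed limits (rad/s): [2.79, 2.79, 3.14, 3.14, 3.14, 3.14].

## Interface

Orientations are given as a unit quaternion [w, x, y, z].
In Python, from cell import r, camera, get_calibration gives the robot as it stands. The module is installed in compiled form; this text tells all that it offers.
- The arm moves only by the tool play_rows, never from a script. Its arguments are lists of equal length, an entry for each row: "travel": the shift along the world's x, y, z in m, a list of three; "twist": the turn about the world's z in degrees; "fingers": the gripper command: -1 is shut, 1 is fully open, values between are in proportion. A call has exactly 5 rows; each row shifts and turns the commanded pose from where the row before left it; what a row does not reach is not made up. A row lasts 1/10 s, in which the tool goes at most 50 mm and 8.59 degrees, less where a joint would pass 70% of its speed; a pose out of reach is approached as far as the arm can. A call with a gripper value outside its range is refused whole. The fingers move at their own pace and stop on an object; "force" is the grip in N (left out, the last holds). Time passes only in rows, so rows that do not move let the fingers close, or fill a call up. It gives the time, the measured TCP pose, the force and the opening at its end, in the units of the state.
- r.state(): the state, without advancing time (a new reading comes with each control period).
- camera(name): name is "side" or "top" or "wrist"; returns the picture (420x560x3 uint8, blue, green, red); there is no depth.
- get_calibration(name): a dict with "fov_y" (degrees; the focal length in pixels is half the picture's height over the tangent of half this angle, whatever the lens; pixels are square), "cx", "cy" (the principal point, pixels), "rvec" (rotation vector, rad) and "tvec" (3), from world to camera coordinates, as OpenCV has them; the wrist camera has in their place "hand_eye" (4x4, takes a point from camera to tool coordinates, whose origin is the TCP and whose axes are the flange's). Camera axes: x right, y down, z forward; pixel columns grow to the right and rows downward; lengths in m; the calibration is good to about 2 mm. The wrist camera is an equidistant fisheye: a pixel r from the principal point sees the ray r / f radians off the axis. A picture is of the moment at which its call begins: read the wrist's pose just before it. get_calibration takes no time and is no camera call.
- r.finish_job(): hands the job in, once; it reports no verdict.
The state is a dict: "t": time; "joints": joint angles; "qd": joint speeds; "tau": joint torques, N m; "position": TCP position; "eef_rot": TCP orientation; "force": force on the tool from outside, world axes, zero at the start; "torque": the same for the moment, N m; "gripper_width": opening from 0.0 (shut) to 1.0 (fully open).
Only numpy, scipy, OpenCV 4.12 (cv2) and the standard library are available. Lean on these libraries where they do the work, as an engineer would, in place of code of your own. Each camera call takes 0.05 s, during which the arm holds its last target. There are 200 camera calls.

## Working session

There is one attempt and no reset: what is moved stays moved. The work goes in short steps, Python scripts to look and compute and a tool call to move; the robot and the scene stay as the last step left them, time stands still between calls to the robot, and variables do not carry over. Pictures are saved under pics/ and viewed, about 8 in all and at most 12, crops included, and the job is handed in when it is done.

Besides the shell and the picture viewer there is one more tool, called after "Emit:" as name(argument=value, ...) on one line, values as JSON. play_rows: Moves the arm, as the interface text tells. Its arguments: {"type":"object","properties":{"travel":{"type":"array"},"twist":{"type":"array"},"fingers":{"type":"array"},"force":{"type":"number"}},"required":["travel","twist","fingers"]}

```bash
mkdir -p pics; python3 - <<'E'
from cell import r,camera,get_calibration
import cv2
print(r.state())
for n in("side","top","wrist"):
    cv2.imwrite(f"pics/{n}0.png",camera(n)); print(n,get_calibration(n))
E
```

```text
{'t': 0.0, 'joints': array([ 1.03250287e+00,  5.28443708e-01,  1.43388649e+00,  1.24783351e-05,
        1.18136472e+00, -1.78503195e-01]), 'qd': array([-0.00038862,  0.00259498, -0.0014452 , -0.00141722,  0.00047984,
       -0.00076216]), 'tau': array([ 1.74149645e-03, -4.40046430e+01, -1.76591599e+01,  6.33892254e-02,
        5.81398350e-02, -1.71820516e-04]), 'position': array([0.21964778, 0.58436984, 0.22159044]), 'eef_rot': array([-3.74112025e-04,  1.78928637e-01,  9.83861493e-01, -9.82315125e-04]), 'force': array([0.17380162, 0.07592437, 0.09457267]), 'torque': array([0.02388833, 0.01089888, 0.01747907]), 'gripper_width': 0.9970829404443424}
side {'fov_y': 57.44960907842861, 'cx': 284.8094946564238, 'cy': 215.7538145036013, 'rvec': array([ 0.30730018, -2.81501699,  1.16523448]), 'tvec': array([0.54078116, 0.12686616, 0.87551469])}
top {'fov_y': 47.9944244300122, 'cx': 270.81513275096495, 'cy': 207.47670771521533, 'rvec': array([ 2.11147416, -2.16168407,  0.16911213]), 'tvec': array([-0.00832256,  0.55803903,  1.4512644 ])}
wrist {'fov_y': 65.70646984690485, 'cx': 279.5583849562907, 'cy': 210.81873708160356, 'hand_eye': array([[-8.28868514e-04, -9.57030147e-01, -2.89987258e-01,
         7.98003638e-02],
       [ 9.99999656e-01, -7.84705876e-04, -2.68567141e-04,
         2.86088058e-04],
       [ 2.94721453e-05, -2.89987381e-01,  9.57030469e-01,
        -1.60797964e-01],
       [ 0.00000000e+00,  0.00000000e+00,  0.00000000e+00,
         1.00000000e+00]])}
```

View pics/top0.png

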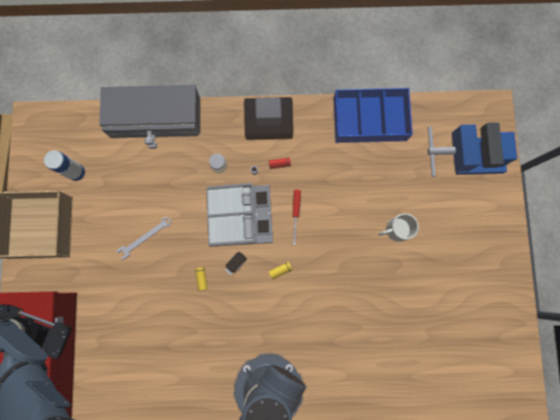

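View pics/side0.png

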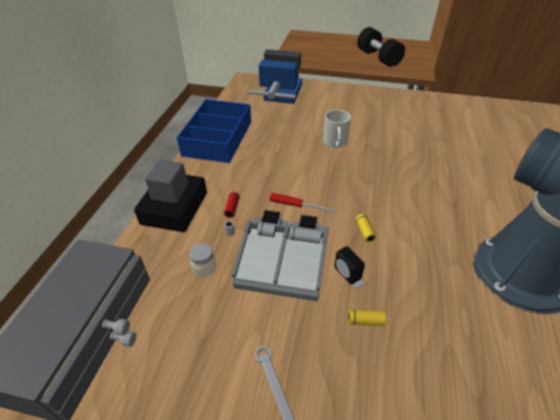

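The rack is at about (240,215) in the top view. Its chutes point to image left (world +y), and its paddles are on the right. In the side view the longer socket looks to be in the lane nearer the robot, at about (305,233). I'll crop to check.

```bash
python3 - <<'E'
import cv2,numpy as np
a=cv2.imread("pics/top0.png")[175:255,195:285]; b=cv2.imread("pics/side0.png")[200:305,225:340]
A=cv2.resize(a,None,fx=6,fy=6,interpolation=3)[:, :]; B=cv2.resize(b,None,fx=5,fy=5,interpolation=3)
cv2.imwrite("pics/ct.png",A);cv2.imwrite("pics/cs.png",B)
E
```

```text
(no output)
```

View pics/ct.png

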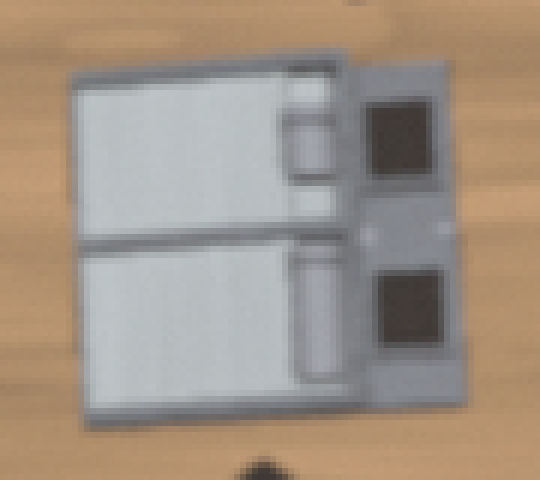

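View pics/cs.png

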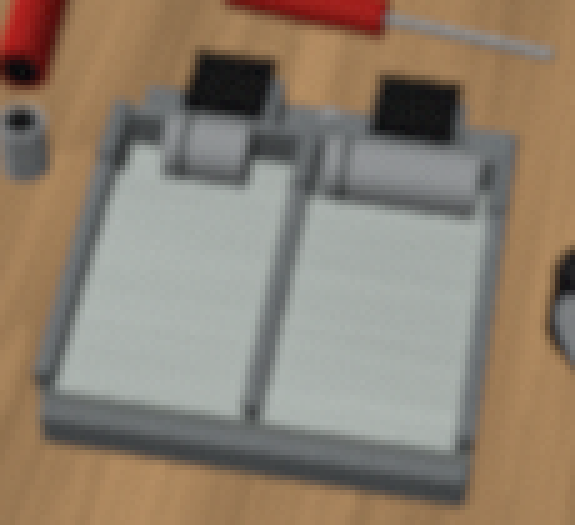

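The deep socket is in the lane nearer the robot, which is the rack's left lane. In the crop, that lane's paddle is at (410,308) and the other at (400,138). Next I'll locate both paddles.

```bash
cat > h.py <<'E'
import cv2,numpy as np
def ray(c,uv,h=420):
    f=h/2/np.tan(np.radians(c["fov_y"])/2)
    R,_=cv2.Rodrigues(c["rvec"]); d=R.T@np.array([(uv[0]-c["cx"])/f,(uv[1]-c["cy"])/f,1]); return -R.T@c["tvec"],d
def plane(c,uv,z):
    o,d=ray(c,uv); return o+d*(z-o[2])/d[2]
E
python3 - <<'E'
from h import *
from cell import get_calibration
for n,(y0,y1,x0,x1) in {"top":(185,240,250,275),"side":(208,230,258,322)}.items():
    c=get_calibration(n); im=cv2.imread(f"pics/{n}0.png")
    m=np.zeros(im.shape[:2],np.uint8); m[y0:y1,x0:x1]=(im[y0:y1,x0:x1].max(2)<75)*255
    k,_,s,ce=cv2.connectedComponentsWithStats(m)
    for i in range(1,k):
        if s[i,4]>30: print(n,s[i],ce[i],plane(c,ce[i],.061).round(4))
c=get_calibration("top")
for nm,uv,z in [("front far",(72,77),.045),("front near",(84,425),.045),("back near",(467,405),.055),("back far",(449,63),.055),("deep a",(317,262),.07),("deep b",(317,380),.07)]:
    print(nm,plane(c,(195+(uv[0]-2.5)/6,175+(uv[1]-2.5)/6),z).round(4))
E
```

```text
top [257 192   9  12  98] [261.02040816 197.83673469] [0.5865 0.0087 0.061 ]
top [258 221  10  11 101] [262.9009901  225.95049505] [0.4973 0.0046 0.061 ]
side [262 211  18  13 186] [270.67741935 216.84946237] [0.5854 0.013  0.061 ]
side [299 216  18  13 193] [307.81865285 221.8238342 ] [0.4964 0.01   0.061 ]
front far [0.6275 0.1822 0.045 ]
front near [0.442  0.1762 0.045 ]
back near [ 0.4468 -0.0239  0.055 ]
back far [ 0.6281 -0.0187  0.055 ]
deep a [0.5215 0.052  0.07  ]
deep b [0.4602 0.0529 0.07  ]
```

Emit:
play_rows(travel=[[0.018,-0.035,0],[0.018,-0.035,0],[0.018,-0.035,0],[0.018,-0.035,0],[0.018,-0.035,0]], twist=[1.5,1.5,1.5,1.5,1.5], fingers=[1,1,1,1,1])

```text
t: 0.65
position: [0.3103, 0.4085, 0.2224]
eef_rot: [-0.0, 0.113, 0.994, -0.0]
force: [1.5, -0.0, 0.4]
gripper_width: 1.003
```

Emit:
play_rows(travel=[[0.018,-0.035,0],[0.018,-0.035,0],[0.018,-0.035,0],[0.018,-0.035,0],[0.018,-0.035,0]], twist=[1.5,1.5,1.5,1.5,1.5], fingers=[1,1,1,1,1])

```text
t: 1.15
position: [0.4004, 0.2335, 0.2225]
eef_rot: [-0.0, 0.048, 0.999, 0.0]
force: [0.8, 0.5, -0.1]
gripper_width: 1.004
```

Emit:
play_rows(travel=[[0.019,-0.036,0],[0.019,-0.036,0],[0.019,-0.036,0],[0.019,-0.036,0],[0.019,-0.035,0]], twist=[1.5,1.5,1.5,1.5,1.5], fingers=[1,1,1,1,1])

```text
t: 1.65
position: [0.4954, 0.0543, 0.2225]
eef_rot: [-0.0, -0.017, 1.0, 0.0]
force: [-0.4, 1.3, 0.5]
gripper_width: 1.003
```

Emit:
play_rows(travel=[[0,0,0],[0,0,0],[0,0,0],[0,0,0],[0,0,0]], twist=[0,0,0,0,0], fingers=[1,1,1,1,1])

```text
t: 2.15
position: [0.4944, 0.057, 0.2226]
eef_rot: [-0.0, -0.017, 1.0, 0.0]
force: [0.3, -0.0, -0.6]
gripper_width: 0.998
```

```bash
python3 - <<'E'
from cell import r,camera
import cv2,numpy as np
s=r.state(); im=camera("wrist"); cv2.imwrite("pics/w1.png",im)
print(s["t"],s["position"],s["eef_rot"],s["force"]); np.savez("w1.npz",p=s["position"],q=s["eef_rot"])
E
```

```text
2.15 [0.4943589  0.05704021 0.22255821] [-1.98614454e-04 -1.73284654e-02  9.99849830e-01  5.67654990e-05] [ 0.2566487  -0.02597163 -0.59874465]
```

View pics/w1.png

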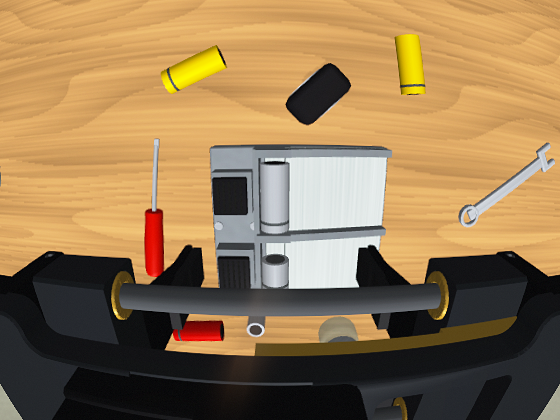

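The wrist view shows the left paddle centred at about (229,196), the deep socket at about (275,195), and the short socket in the other lane. I'll compute positions through the fisheye model.

```bash
cat >> h.py <<'E'
from scipy.spatial.transform import Rotation as Ro
def wplane(c,p,q,uv,z):
    f=210/np.tan(np.radians(c["fov_y"])/2); v=np.array([uv[0]-c["cx"],uv[1]-c["cy"]]); th=np.hypot(*v)/f
    d=np.r_[np.sin(th)*v/np.hypot(*v),np.cos(th)]; H=c["hand_eye"]; R=Ro.from_quat(np.r_[q[1:],q[0]]).as_matrix()
    o=p+R@H[:3,3]; d=R@H[:3,:3]@d; return o+d*(z-o[2])/d[2]
E
python3 - <<'E'
from h import *
from cell import get_calibration
c=get_calibration("wrist"); w=np.load("w1.npz"); p,q=w["p"],w["q"]
im=cv2.imread("pics/w1.png"); m=np.zeros(im.shape[:2],np.uint8); m[165:228,205:258]=(im[165:228,205:258].max(2)<60)*255
k,_,s,ce=cv2.connectedComponentsWithStats(m); i=1+s[1:,4].argmax()
x,y,W,H,_=s[i]; print(s[i],ce[i],"paddle",wplane(c,p,q,ce[i],.061).round(4))
for u in((x,y),(x+W-1,y),(x,y+H-1),(x+W-1,y+H-1)): print(u,wplane(c,p,q,u,.061).round(4))
for nm,uv,z in [("near cheek front",(390,151),.05),("near cheek back",(281,150),.066),("mid cheek front",(384,231),.05),("mid cheek back",(288,238),.066),("sock near",(273,163),.073),("sock far",(276,222),.073),
 ("sock left",(261,195),.06),("sock right",(289,195),.06),("rack back near",(211,148),.05),("back mid",(214,227),.055)]: print(nm,wplane(c,p,q,uv,z).round(4))
E
```

```text
[ 212  177   36   38 1278] [229.76447574 195.5258216 ] paddle [0.4975 0.006  0.061 ]
(np.int32(212), np.int32(177)) [ 0.4785 -0.0124  0.061 ]
(np.int32(247), np.int32(177)) [0.4777 0.0237 0.061 ]
(np.int32(212), np.int32(214)) [ 0.5182 -0.0132  0.061 ]
(np.int32(247), np.int32(214)) [0.5169 0.024  0.061 ]
near cheek front [0.4451 0.1733 0.05  ]
near cheek back [0.4487 0.0571 0.066 ]
mid cheek front [0.5355 0.177  0.05  ]
mid cheek back [0.5402 0.0676 0.066 ]
sock near [0.4608 0.0498 0.073 ]
sock far [0.5205 0.0545 0.073 ]
sock left [0.4963 0.0383 0.06  ]
sock right [0.4953 0.067  0.06  ]
rack back near [ 0.4498 -0.0155  0.05  ]
back mid [ 0.5348 -0.0127  0.055 ]
```

The paddle is at (0.4975, 0.006) in both the top and wrist estimates. The TCP sits 51 mm ahead of it along the rack, so the paddle finger will cover rack x -70 to -55. The catching finger's near face will be at about 32 mm, which suits the task. Descending now.

Emit:
play_rows(travel=[[0.001,0,-0.03],[0,0,-0.03],[0,0,-0.03],[0,0,-0.025],[0,0,-0.02]], twist=[0,0,0,0,0], fingers=[1,1,1,1,1])

```text
t: 2.7
position: [0.4954, 0.0566, 0.0862]
eef_rot: [-0.001, -0.017, 1.0, 0.0]
force: [-1.0, -0.1, 0.2]
gripper_width: 1.002
```

```bash
python3 - <<'E'
from cell import r,camera
import cv2,numpy as np
s=r.state(); im=camera("side"); cv2.imwrite("pics/s2.png",cv2.resize(im[150:310,200:380],None,fx=4,fy=3.7,interpolation=2))
print(s["t"],s["position"],s["force"],s["gripper_width"])
E
```

```text
2.7 [0.49542241 0.05660183 0.08623878] [-0.96943049 -0.05030829  0.23807304] 1.0017044147318628
```

View pics/s2.png

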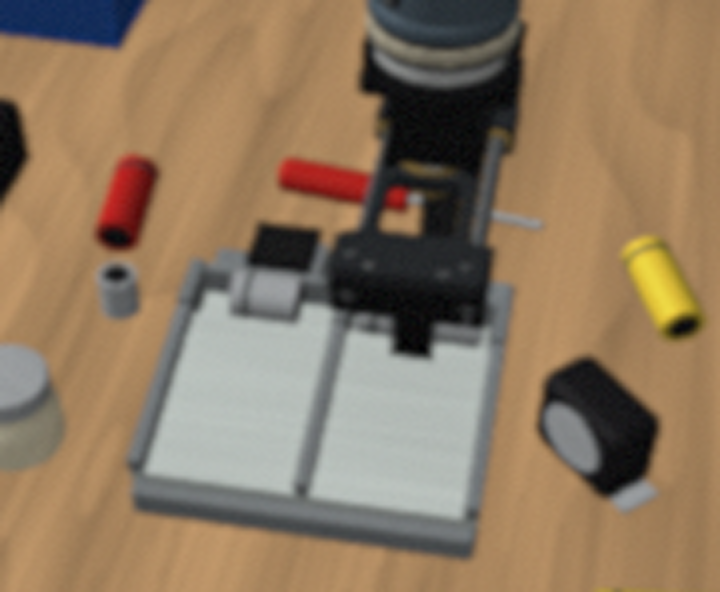

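The catching finger at (412,335) hangs over the middle of the left chute, with the deep socket behind it. Everything is clear, so I'll lower to the paddle top and then press.

Emit:
play_rows(travel=[[0,0,-0.006],[0,0,-0.006],[0,0,-0.006],[0,0,-0.003],[0,0,0]], twist=[0,0,0,0,0], fingers=[1,1,1,1,1])

```text
t: 3.25
position: [0.4961, 0.056, 0.0666]
eef_rot: [0.0, -0.016, 1.0, -0.0]
force: [-0.2, -0.7, 0.3]
gripper_width: 1.003
```

Emit:
play_rows(travel=[[0,0,-0.003],[0,0,-0.003],[0,0,-0.003],[0,0,-0.003],[0,0,-0.002]], twist=[0,0,0,0,0], fingers=[1,1,1,1,1])

```text
t: 3.75
position: [0.4964, 0.0559, 0.0529]
eef_rot: [0.001, -0.017, 1.0, -0.0]
force: [-1.4, -0.7, 4.1]
gripper_width: 1.001
```

```bash
python3 - <<'E'
from cell import r
s=r.state(); print(s["t"],s["position"],s["force"],s["torque"],s["gripper_width"])
E
```

```text
3.75 [0.49641837 0.0559117  0.05290365] [-1.43666282 -0.69052389  4.12062066] [-0.14394812  0.09409028  0.00564218] 1.0007151639288931
```

Emit:
play_rows(travel=[[0,0,-0.0015],[0,0,0],[0,0,0],[0,0,0],[0,0,0]], twist=[0,0,0,0,0], fingers=[1,1,1,1,1])

```text
t: 4.25
position: [0.4964, 0.0559, 0.0514]
eef_rot: [0.001, -0.017, 1.0, -0.0]
force: [-0.4, 1.3, 5.5]
gripper_width: 1.001
```

```bash
python3 - <<'E'
from cell import r,camera
import cv2,numpy as np
s=r.state(); im=camera("side"); w=camera("wrist")
a=cv2.resize(im[200:300,230:340],(440,400),interpolation=2); b=cv2.resize(w[110:310,180:400],(440,400),interpolation=2)[:,:360]
cv2.imwrite("pics/s3.png",np.hstack([a,b]))
print(s["t"],s["position"],s["force"],s["gripper_width"])
E
```

```text
4.25 [0.49641679 0.05593377 0.05139112] [-0.44564035  1.31494113  5.46053001] 1.0014714628560624
```

View pics/s3.png

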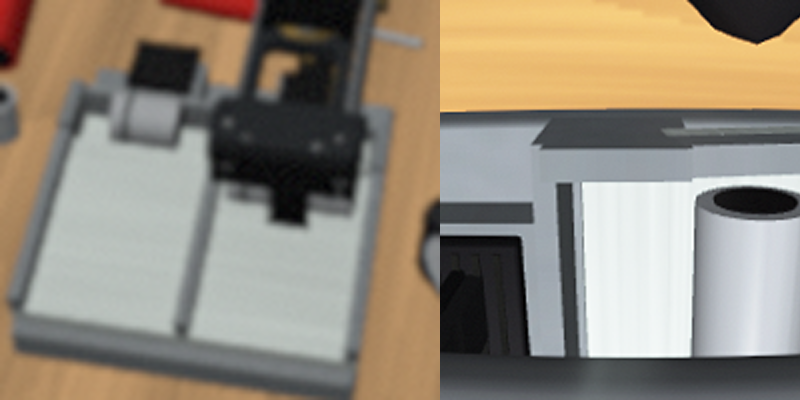

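The paddle is down (z 51.4 mm, 5.5 N). The socket has left the nest and sits past the sill behind the catching finger. I'll measure where it is, let a second pass, and check that it is still.

```bash
python3 - <<'E'
from cell import r,camera
import cv2
s=r.state(); cv2.imwrite("pics/w4.png",camera("wrist")); print(s["t"],s["force"])
E
```

```text
4.35 [-0.34232902 -0.29811441  5.71778837]
```

Emit:
play_rows(travel=[[0,0,0],[0,0,0],[0,0,0],[0,0,0],[0,0,0]], twist=[0,0,0,0,0], fingers=[1,1,1,1,1])

```text
t: 4.9
position: [0.4964, 0.0559, 0.0514]
eef_rot: [0.0, -0.016, 1.0, -0.0]
force: [0.2, 1.2, 5.6]
gripper_width: 1.005
```

```bash
python3 - <<'E'
from cell import r,camera
import cv2,numpy as np
s=r.state(); b=camera("wrist"); cv2.imwrite("pics/w5.png",b); a=cv2.imread("pics/w4.png")
print(s["t"],s["position"],s["force"],s["gripper_width"], "diff", np.abs(a[190:280,290:370].astype(int)-b[190:280,290:370]).mean())
cv2.imwrite("pics/w5c.png",cv2.resize(b[150:320,160:420],None,fx=3,fy=3,interpolation=2))
E
```

```text
4.9 [0.49637362 0.0559431  0.05138241] [0.17328342 1.22335016 5.57744274] 1.0047008754502673 diff 0.7186574074074074
```

View pics/w5c.png

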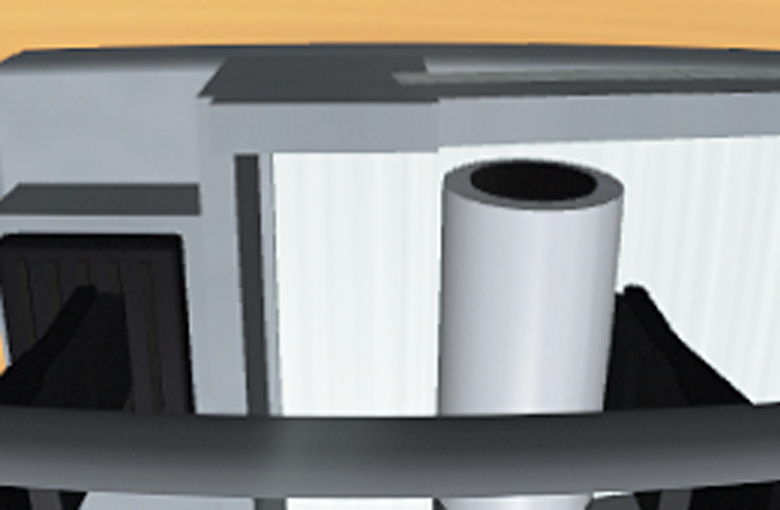

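The left finger is on the paddle at about (110,340). The socket, at (440–620, 160–410), rests against the right finger at (620,320), and the image change over about half a second is only noise. Handing in.

```bash
python3 -c "
from cell import r
print(r.finish_job()); print(r.state()['t'])"
```

```text
the job is handed in; nothing more can be done
None
the job is handed in; nothing more can be done
```

I pressed the left paddle, the one behind the deep socket, with one finger. The other finger was already standing over the chute and caught the socket as it rolled out, and I handed the job in holding that pose at about 4.9 s.

**Last checks:**
- **Paddle:** the fingertip was at z 51.4 mm, so the paddle was about 9.6 mm down, with 5.6 N of upward force on the tool.
- **Socket:** the wrist view shows it past the sill and resting against the chute finger. Two wrist pictures about half a second apart differed only by noise, so it was still.
- **Other objects:** the short socket still looked to be in its nest in the side picture taken after the press. I did not measure its position or check the bystanders separately.
- **Not confirmed:** I could not read the finger's force on the socket directly. The along-chute force reading jumped between -0.3 and 1.3 N, so I judged contact from the picture. The hand-in gave no verdict.

No check failed. The top and wrist cameras placed the paddle within about 2 mm of each other. The side camera put it about 4 mm further along the rack, which still left the finger on the paddle.

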